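# Serve the sesame brittle from under its fly hood with a spatula

### The arm

A 7-joint arm with a two-finger parallel gripper is mounted at the origin on the work surface. World frame = base frame: x ahead of the robot, y to its left, z up, the work surface at z = 0. Lengths are in m, angles in rad, forces in N, time in s.
With the tool pointing down it reaches from about 0.4 to 0.875 m from the base axis. Payload 19.3 kg.
Tool frame: the origin (TCP) lies midway between the tips of the shut fingers; the grasp point (between the pads) lies 19 mm behind it (ctrl.grip_point_offset is the distance from the TCP to the grasp point, in m); z points along the fingers, y is the line along which they close (so a half turn about z gives the same grasp; the last joint's range is limited). The gripper opens to 85 mm and grips with 20 to 120 N. Pads are 22 mm wide; open, the fingers measure 114 mm over their backs; the gripper's body (76 mm by 85 mm) begins 54 mm behind the grasp point. The pads swing forward as they close: fully open they stand 13 mm farther back than shut.
Start: joints at [1.251, 0.521, -0.036, 1.599, 0.021, 1.021, -0.113], TCP at [0.154, -0.606, 0.231] pointing down, gripper open.
Joint ranges: [-2.91, 2.91], [-0.3, 2.13], [-1.5, 1.42], [0.17, 2.43], [-1.26, 4.41], [0.16, 1.93], [-2.52, 2.52]. Speed limits (rad/s): [1.89, 1.89, 2.39, 2.39, 3.01, 3.01, 3.01].

### API

Orientations are given as a unit quaternion [x, y, z, w].
In Python, from plant import ctrl gives the robot as it stands. The module is installed in compiled form; this text tells all that it offers.
- The arm moves only by the tool play_rows, never from a script. Its argument "rows" is one flat list of numbers, 5 for each row, row after row: the shift along the tool's x, y, z in mm, then the turn about the tool's z in rad, then the closure, from -1 (fully open) to 1 (shut). A call has 1 to 20 rows; each row is the pose to reach, as a shift and turn from the pose commanded when the call began, along the tool's axes at that moment; what a row does not reach only later rows make up. A row lasts 1/8 s, in which the tool goes at most 62.5 mm and 10.7 degrees, less where a joint would pass 70% of its speed; a pose out of reach is approached as far as the arm can. A call with a gripper value outside its range is refused whole. The fingers move at their own pace and stop on an object; "grip_force" is the grip in N (left out, the last holds). Time passes only in rows, so rows that repeat a pose let the fingers close. It gives the time, the measured TCP pose, the force, the opening and the grip force at its end, in the units of the state.
- ctrl.get_obs(): the state, without advancing time (a new reading comes with each control period).
- ctrl.camera(name): name is "side" or "top"; returns a dict with "frame" (420x560x3 uint8, red, green, blue), "mtx" (3x3 intrinsics, pixels), "R" (3x3) and "t" (3): a world point X has camera coordinates R X + t. Camera axes: x right, y down, z forward; pixel columns grow to the right and rows downward; lengths in m; the calibration is good to about 2 mm. A picture is of the moment at which its call begins. There is no depth.
- ctrl.finish_job(): hands the job in; it is judged then, once.
The state is a dict: "time_s": time; "joints": joint angles; "joint_velocities": joint speeds; "joint_torque": joint torques, N m; "eef_pos": TCP position; "ee_rot": TCP orientation; "ft_force": force on the tool from outside, world axes, zero at the start; "moment": the same for the moment, N m; "width": finger opening in m; "grasp_force": force on a finger pad.
Only numpy, scipy, OpenCV 4.12 (cv2) and the standard library are available. Lean on these libraries where they do the work, as an engineer would, in place of code of your own. Each camera call takes 0.05 s, during which the arm holds its last target. There are 200 camera calls.

### The job

Slide the clear hood of the sweet server all the way back to its stop and leave it there, then slide the spatula under the square of sesame brittle, lift it clear and set it gently, flat and squarely, on the middle of the two-bar rack on the lazy susan. Draw the spatula out and lay it down level on the carrom board, blade down. The brittle must never be touched or gripped by the fingers and must not be pressed hard or dropped, and the jar, bowl, spoon holder, striker, carrom men and cup must be left where they are, upright.

Things in the scene. Friction and masses are not known exactly. Their poses are not given: they have to be found in the camera images.
- spatula: Serving spatula, 260 mm long. Origin: centre of the underside of its flat steel blade, 90 mm long (own x, -45 to 45), 56 wide (y), 3 thick (z 0 to 3), pointing to own +x; z up. A neck slopes up from x = -45 to a straight dark wooden handle, 20 wide (y), z 35 to 57, x -75 to -215. A wire foot, 46 wide, at x = -200 reaches down to z = 0: it stands level by itself. 0.14 kg.
- spatula_grip (a point): Place to grip the spatula: middle of the handle's section, at (-125, 0, 46) mm in the spatula's frame; same axes as the spatula.
- brittle: Square slab of sesame brittle, caramel brown with pale seeds, 92 x 92 x 9 mm, about 0.1 kg. Origin: centre of its underside; x and y along its sides, z up. It starts under the clear hood, lying on the two bars of the server.
- server: Sweet server: fixed wooden stand. Origin on the board under the middle of the slab's place; base 20 mm thick, own x -70 to 195, y -70 to 70 mm; z up. Around the field the carrom board has a frame 18 mm high. A wooden end board 60 mm high stands at x = -70 to -60; the clear hood slides along own x.
- server_bars (a point): Midway between the server's two support bars, at their tops: 36 mm above the board, 16 above the base; z up. Bars run along own y (-48 to 48) at x = -47 to -36 and 36 to 47: the channel between is 72 wide, 16 high, open at both ends; enter from -y, moving to +y. A 6 mm high stub on each bar's +y end stops the slab from sliding off.
- hood (a joint): How far the clear hood has slid along the server's +x: 0 = over the slab, 0.125 m = back against its stop. About 1.5 N friction; stays where left. Hood 118 (x) by 130 mm (y), centred at server x = joint value, top 61 mm above the board, walls on its +x, -y and +y sides. Fully back, the slab is free from above and from both y sides.
- hood_knob (a point): Round dark wooden knob on the hood, 24 mm in diameter, gripped between 71 and 93 mm (its top) above the board; this point is on its axis, 84 mm above the board and 23 mm above the hood's top. Axes as the server's: the hood slides along own +x.
- susan: Lazy susan: pale beech disc, 330 mm in diameter, its top 54 mm above the board (underside 40), turning stiffly (0.3 N m) about its upright axis. Origin: on the axis at the board; the rack's middle is at own (0, -85, 72) mm; z up.
- rack (a point): Middle of the two-bar wooden rack fixed on the lazy susan, at the bars' tops: 72 mm above the board, 18 above the disc; z up. Bars run along own y (-55 to 55), each 22 wide at x = -58 to -36 and 36 to 58: the channel between is 72 wide, 18 high, open at both ends. Own -y points outward over the disc's rim; towards +y stand the jar, bowl and spoon holder.
- jar: Glass jar with a steel screw-top lid, 68 mm in diameter, 100 mm tall, on the lazy susan. Origin: centre of its underside. Leave alone.
- bowl: Orange plastic bowl, 100 mm in diameter, 45 mm tall, on the lazy susan. Origin: centre of its underside. Leave alone.
- holder: Round steel spoon holder, 56 mm in diameter, 85 mm tall, on the lazy susan. Origin: centre of its underside. Leave alone.
- striker: Yellow carrom striker, disc 41 mm in diameter, 10 mm thick, on the board. Origin: centre of its underside. Leave alone.
- man_a: Pale wooden carrom man, disc 32 mm in diameter, 8 mm thick, on the board. Origin: centre of its underside. Leave alone.
- man_b: Black carrom man, disc 32 mm in diameter, 8 mm thick, on the board. Origin: centre of its underside. Leave alone.
- cup: White mug, 72 mm in diameter, 70 mm tall, on the near left of the board. Origin: centre of its underside. Leave alone.
There are look-alikes about, which are no part of the job. Of the things like the brittle, leave any that is blue or turquoise; of the rest the larger one is meant.

How it is judged:
By the outcome, as a careful person would: the job done as asked, in the order asked, and still so for the second after the job is handed in, with the robot touching nothing.
It also fails if it takes over 67 s, if anything falls off the work surface, if the arm or the gripper's body presses on something with over 40 N, if the wrist force passes 120 N, or if a joint passes its speed limit or range.

## Working session

There is one attempt and no reset: what is moved stays moved. The work goes in short steps, Python scripts to look and compute and a tool call to move; the robot and the scene stay as the last step left them, time stands still between calls to the robot, and variables do not carry over. Pictures are saved under pics/ and viewed, at most 10 in all, crops included, and the job is handed in when it is done.

Besides the shell and the picture viewer there is one more tool, called after "Emit:" as a command line: name --argument value ..., lists and objects as JSON in quotes. play_rows: Moves the arm, as the interface text tells. Its arguments: {"type":"object","properties":{"rows":{"type":"array"},"grip_force":{"type":"number"}},"required":["rows"]}

```bash
mkdir -p pics; cat > h.py <<'E'
import numpy as np, cv2
from plant import ctrl
from scipy.spatial.transform import Rotation as Rn
def shot(n):
    c=ctrl.camera(n); return c
def ray(c,u,v):
    d=c['R'].T@np.linalg.inv(c['mtx'])@np.array([u,v,1.]); o=-c['R'].T@c['t']; return o,d
def onz(c,u,v,z):
    o,d=ray(c,u,v); return o+d*(z-o[2])/d[2]
def proj(c,X):
    p=c['mtx']@(c['R']@np.asarray(X,float)+c['t']); return p[:2]/p[2]
E
python3 - <<'E'
from h import *
import pickle
for n in('side','top'):
    c=shot(n); pickle.dump(c,open(n+'0.pkl','wb')); cv2.imwrite(f'pics/{n}0.png',cv2.resize(c['frame'][:,:,::-1],(800,600),interpolation=cv2.INTER_CUBIC)); print(n,-c['R'].T@c['t'],c['mtx'][0,0],onz(c,0,0,0),onz(c,559,419,0))
o=ctrl.get_obs();print({k:np.round(v,3) for k,v in o.items()}, ctrl.grip_point_offset)
E
```

```text
side [ 0.33219199 -0.85397433  0.86188707] 491.5352254352114 [-3.83262990e-01  2.09096704e+00 -1.11022302e-16] [ 0.93100167 -0.57886472  0.        ]
top [4.94178747e-01 7.81962651e-05 1.22351811e+00] 454.1543720703536 [1.15539895 0.74359002 0.        ] [-0.00387552 -0.74469731  0.        ]
{'time_s': np.float64(0.1), 'joints': array([ 1.251,  0.522, -0.036,  1.6  ,  0.021,  1.021, -0.113]), 'joint_velocities': array([ 0.001,  0.001,  0.   , -0.001, -0.002, -0.001, -0.001]), 'joint_torque': array([ 9.0000e-03, -9.2847e+01,  1.9860e+00, -3.7053e+01,  1.8000e-02,
        5.0000e-03,  0.0000e+00]), 'eef_pos': array([ 0.154, -0.605,  0.231]), 'ee_rot': array([ 0.992,  0.125, -0.   , -0.   ]), 'ft_force': array([ 0.367,  0.209, -0.455]), 'moment': array([-0.002, -0.045, -0.018]), 'grasp_force': np.float64(0.0), 'width': np.float64(0.085)} 0.0187
```

View pics/top0.png

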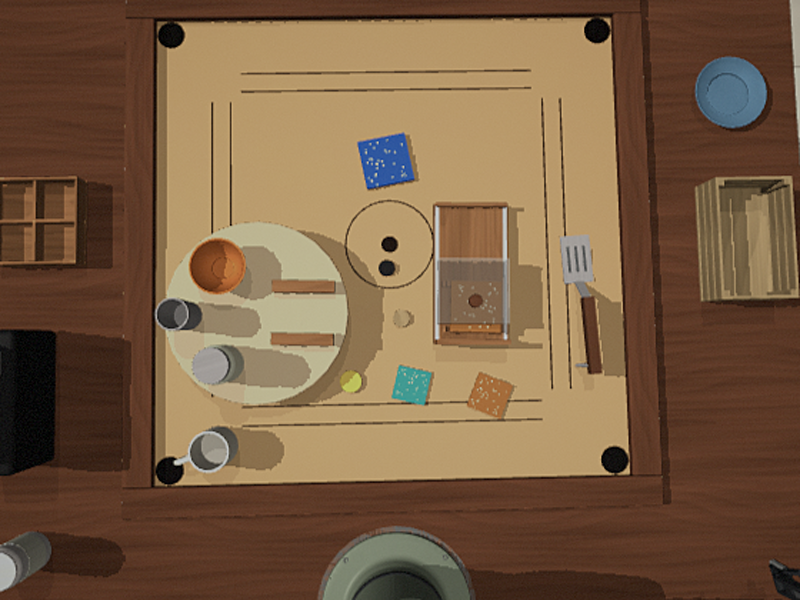

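View pics/side0.png

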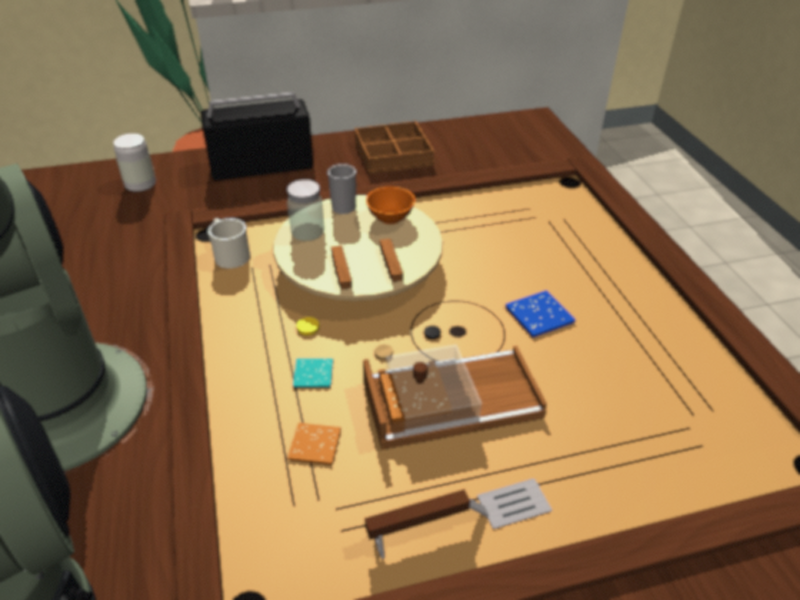

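The top picture shows candidates for the brittle: a caramel slab under the hood (475,300), a blue one (386,160), a turquoise one (412,384) and a smaller caramel one on the bare board (490,395). I choose the one under the hood. The spatula lies at (580,305), blade towards +x, the hood knob is at (475,300), and the rack bars are at (303,287) and (303,340). The side picture agrees (knob 421,370; spatula 455,508). Next I check that choice in a close crop and work out the board height.

```bash
cat >> h.py <<'E'
def tri(c1,p1,c2,p2):
    o1,d1=ray(c1,*p1);o2,d2=ray(c2,*p2);d1=d1/np.linalg.norm(d1);d2=d2/np.linalg.norm(d2)
    s=np.linalg.lstsq(np.c_[d1,-d2],o2-o1,rcond=None)[0];a=o1+s[0]*d1;b=o2+s[1]*d2
    return (a+b)/2,np.linalg.norm(a-b)
def blob(c,u,v,fn,r=30):
    "centroid of the mask component nearest (u,v); fn: frame(int)->mask"
    m=fn(c['frame'].astype(int)).astype(np.uint8); n,l,s,ce=cv2.connectedComponentsWithStats(m)
    k=[i for i in range(1,n) if s[i,4]>8]; i=min(k,key=lambda i:np.hypot(*(ce[i]-(u,v)))); return ce[i],s[i,4],(l==i)
E
python3 - <<'E'
from h import *
import pickle
T=pickle.load(open('top0.pkl','rb'));S=pickle.load(open('side0.pkl','rb'))
dark=lambda f:f.max(2)<45
k=.7
for n,a,b in [('c+x+y',(171,35),(570,182)),('man1',(389,244),(457,331)),('man2',(387,268),(432,333))]:
    pa,na,_=blob(T,a[0]*k,a[1]*k,dark);pb,nb,_=blob(S,b[0]*k,b[1]*k,dark);print(n,pa,na,pb,nb,tri(T,pa,S,pb))
yel=lambda f:(f[:,:,0]>150)&(f[:,:,1]>150)&(f[:,:,2]<80)
pa,na,_=blob(T,351*k,382*k,yel);pb,nb,_=blob(S,307*k,327*k,yel);print('striker',pa,na,pb,nb,tri(T,pa,S,pb))
kn=lambda f:(f.max(2)<95)&(f[:,:,0]>f[:,:,2]+15)
pa,na,_=blob(T,475*k,300*k,kn);pb,nb,_=blob(S,421*k,371*k,kn);print('knob',pa,na,pb,nb,tri(T,pa,S,pb))
a=cv2.resize(T['frame'][135:270,290:440],(600,540),interpolation=cv2.INTER_CUBIC)
cv2.imwrite('pics/c1.png',a[:,:,::-1])
b=cv2.resize(T['frame'][140:300,110:260],(560,597),interpolation=cv2.INTER_CUBIC)
cv2.imwrite('pics/c2.png',b[:,:,::-1])
E
```

```text
c+x+y [148.  104.5] 66 [398.52380952 126.95238095] 63 (array([0.904166  , 0.27528869, 0.10765577]), np.float64(0.168920055816129))
man1 [272.22352941 170.64705882] 85 [398.52380952 126.95238095] 63 (array([ 0.7077235 , -0.03921924,  0.32487087]), np.float64(0.18605909734467735))
man2 [270.35632184 187.4137931 ] 87 [398.52380952 126.95238095] 63 (array([ 0.68579943, -0.04423513,  0.3364727 ]), np.float64(0.217865852276115))Traceback (most recent call last):
  File "<stdin>", line 9, in <module>
  File "h.py", line 19, in blob
    k=[i for i in range(1,n) if s[i,4]>8]; i=min(k,key=lambda i:np.hypot(*(ce[i]-(u,v)))); return ce[i],s[i,4],(l==i)
                                             ~~~^^^^^^^^^^^^^^^^^^^^^^^^^^^^^^^^^^^^^^^^^
ValueError: min() iterable argument is empty
```

```bash
cat >> h.py <<'E'
def seed(c,u,v,tol=40,r=18):
    "centroid of region of similar colour around pixel, within window"
    u,v=int(round(u)),int(round(v)); f=c['frame'].astype(int); m=np.zeros(f.shape[:2],np.uint8)
    w=np.s_[max(v-r,0):v+r+1,max(u-r,0):u+r+1]; m[w]=(np.abs(f[w]-f[v,u]).max(2)<tol)
    n,l,s,ce=cv2.connectedComponentsWithStats(m,connectivity=4); i=l[v,u]; return ce[i],s[i,4],(l==i)
E
python3 - <<'E'
from h import *
import pickle
T=pickle.load(open('top0.pkl','rb'));S=pickle.load(open('side0.pkl','rb'))
k=.7
for n,a,b,t in [('c+x+y',(171,35),(570,182),40),('man1',(389,244),(457,331),50),('man2',(387,268),(432,333),50),('striker',(351,382),(307,327),50),('knob',(475,300),(421,371),35)]:
    pa,na,_=seed(T,a[0]*k,a[1]*k,t);pb,nb,_=seed(S,b[0]*k,b[1]*k,t);X,e=tri(T,pa,S,pb);print(n,pa.round(1),na,pb.round(1),nb,X.round(4),e.round(4))
a=cv2.resize(T['frame'][135:270,290:440],(600,540),interpolation=cv2.INTER_CUBIC)
cv2.imwrite('pics/c1.png',a[:,:,::-1])
E
```

```text
c+x+y [118.4  22. ] 411 [401.8 126.5] 134 [ 1.0948  0.4197 -0.0032] 0.0069
man1 [272.3 170.5] 90 [319.8 231.6] 52 [ 0.6702  0.0022 -0.0017] 0.0007
man2 [270.4 187.2] 99 [302.4 232.9] 80 [ 0.6251  0.0081 -0.0009] 0.0002
striker [251.1 270.4] 602 [212.4 228.2] 95 [0.4043 0.0622 0.0193] 0.0008
knob [332.9 210.1] 89 [293.9 261.4] 117 [ 0.5554 -0.1499  0.0755] 0.0011
```

View pics/c1.png

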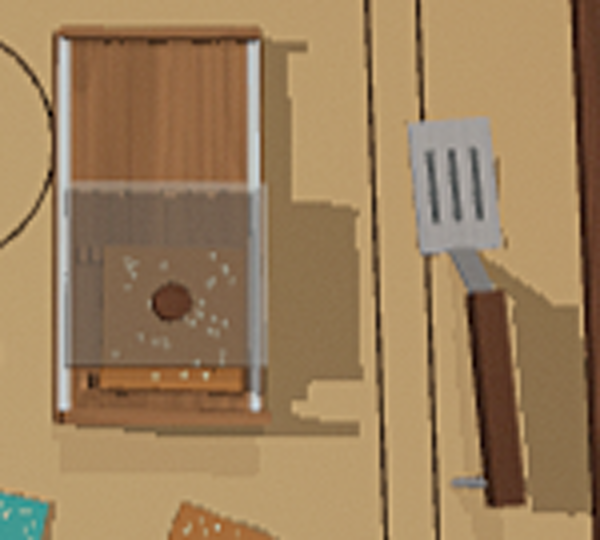

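The crop shows the caramel seeded slab at crop (170,317), under the clear hood with its knob at (170,302). It is larger than the one on the board, so it is the right one. The hood starts slightly open. The spatula blade is at (455,187) and its handle at (495,395).

```bash
cat >> h.py <<'E'
def wcont(c,m,z):
    "mask -> world minAreaRect on plane z (supersampled)"
    ct=max(cv2.findContours(m.astype(np.uint8),cv2.RETR_EXTERNAL,cv2.CHAIN_APPROX_NONE)[0],key=cv2.contourArea)[:,0]
    P=np.array([onz(c,u,v,z)[:2] for u,v in ct]); (cx,cy),(w,h),a=cv2.minAreaRect((P*1000).astype(np.float32)); return (cx,cy),(w,h),a
def bigcomp(m):
    n,l,s,ce=cv2.connectedComponentsWithStats(m.astype(np.uint8)); i=1+np.argmax(s[1:,4]); return l==i
def win(c,x0,y0,x1,y1):
    w=np.zeros(c['frame'].shape[:2],bool);w[y0:y1,x0:x1]=1;return w
def pose():
    o=ctrl.get_obs();R=Rn.from_quat(o['ee_rot']).as_matrix();return o,R
def go(x,y,z,yaw=None):
    "shift (mm) in tool axes and turn to reach world TCP target; yaw deg of tool x"
    o,R=pose();d=R.T@(np.array([x,y,z])-o['eef_pos'])*1000;psi=np.degrees(np.arctan2(R[1,0],R[0,0]))
    t=0 if yaw is None else -np.radians((yaw-psi+180)%360-180)
    print('shift',d.round(1),'turn',round(t,4),'| at',o['eef_pos'].round(4),'psi',psi.round(2),'F',o['ft_force'].round(1),'w',o['width'].round(4),'t',o['time_s'].round(2))
E
python3 - <<'E'
from h import *
import pickle
T=pickle.load(open('top0.pkl','rb'));f=T['frame'].astype(int);S=pickle.load(open('side0.pkl','rb'))
mx,mn=f.max(2),f.min(2)
print('R',T['R'].round(4))
b=bigcomp(win(T,385,155,425,200)&(mx-mn<30)&(mn>110));b=cv2.morphologyEx(b.astype(np.uint8),cv2.MORPH_CLOSE,np.ones((5,5)))
print('blade',b.sum(),wcont(T,b,.003))
h=bigcomp(win(T,400,200,430,268)&(mx<110)&(f[:,:,0]-f[:,:,2]>12)&(f[:,:,0]-f[:,:,1]>15))
print('handle',h.sum(),wcont(T,h,.057))
ys,xs=np.nonzero(h);P=np.array([onz(T,u,v,.057)[:2] for u,v in zip(xs,ys)]);c=P.mean(0);v=np.linalg.svd(P-c)[2][0];print('h pca',c,np.degrees(np.arctan2(v[1],v[0])))
ys,xs=np.nonzero(b);print('blade c',np.mean([onz(T,u,v,.003)[:2] for u,v in zip(xs,ys)],0))
for i,(x0,x1) in enumerate([(300,310),(349,357)]):
    r=win(T,x0,145,x1,237)&(mn>150); ys,xs=np.nonzero(r)
    P=np.array([onz(T,u,v,.04)[:2] for u,v in zip(xs,ys)]);k=np.polyfit(P[:,0],P[:,1],1);print('rail',r.sum(),np.degrees(np.arctan(k[0])),P.mean(0))
rk=[(190,193,240,208),(190,230,240,246)]
C=[]
for w in rk:
    m=bigcomp(win(T,*w)&(f[:,:,0]-f[:,:,2]>50)&(mx<190));ys,xs=np.nonzero(m)
    P=np.array([onz(T,u,v,.072)[:2] for u,v in zip(xs,ys)]);k=np.linalg.svd(P-P.mean(0))[2][0];print('bar',m.sum(),P.mean(0),np.degrees(np.arctan2(k[1],k[0])),wcont(T,m,.072));C.append(P.mean(0))
print('rack',np.mean(C,0))
d=bigcomp((mn>150)&(mx-mn>15)&(mx-mn<75)&win(T,110,145,250,290));ct=cv2.convexHull(np.argwhere(d)[:,::-1].astype(np.int32));(cx,cy),r=cv2.minEnclosingCircle(ct);print('disc',onz(T,cx,cy,.054),r*(1.2235-.054)/454)
go(.555,-.150,.2,0)
E
```

```text
R [[-0.0186 -0.9997  0.018 ]
 [-0.9976  0.0174 -0.0675]
 [ 0.0672 -0.0192 -0.9976]]
blade 682 ((633.1170043945312, -352.9949951171875), (95.21782684326172, 55.64569091796875), 3.428403854370117)
handle 507 ((490.90362548828125, -358.3157958984375), (137.07847595214844, 24.551406860351562), 3.5349764823913574)
h pca [ 0.49072473 -0.35840733] -176.50034800799094
blade c [ 0.63493124 -0.35290015]
rail 160 -1.4052456324503975 [ 0.61870945 -0.08404087]
rail 125 -1.3820728079711042 [ 0.66490541 -0.21065487]
bar 402 [0.58741449 0.15808702] -91.66660726027266 ((588.4263305664062, 157.39871215820312), (108.99869537353516, 22.886011123657227), 89.00477600097656)
bar 389 [0.49349323 0.15915679] -91.29986104516067 ((492.3006591796875, 159.43821716308594), (105.8945541381836, 22.661483764648438), 88.93904113769531)
rack [0.54045386 0.15862191]
disc [0.43825705 0.13561778 0.054     ] 0.0529492491058316Traceback (most recent call last):
  File "<stdin>", line 22, in <module>
  File "h.py", line 39, in go
    print('shift',d.round(1),'turn',round(t,4),'| at',o['eef_pos'].round(4),'psi',psi.round(2),'F',o['ft_force'].round(1),'w',o['width'].round(4),'t',o['time_s'].round(2))
                                                                                                                              ^^^^^^^^^^^^^^^^
AttributeError: 'float' object has no attribute 'round'
```

```bash
sed -i "s/psi.round(2)/round(float(psi),2)/;s/o\['width'\].round(4)/round(float(o['width']),4)/;s/o\['time_s'\].round(2)/round(float(o['time_s']),2)/" h.py
python3 - <<'E'
from h import *
import pickle
T=pickle.load(open('top0.pkl','rb'))
print(onz(T,332.9,210.1,.084),onz(T,332.9,210.1,.093))
go(.555,-.149,.18,-1.4)
E
```

```text
[ 0.55542543 -0.14888483  0.084     ] [ 0.5549417  -0.14770831  0.093     ]
shift [ 501.  -343.1   51.1] turn 0.2742 | at [ 0.1544 -0.6053  0.2308] psi 14.31 F [ 0.4  0.2 -0.5] w 0.0853 t 0.1
```

Emit:
play_rows --rows '[501,-343,51,0.274,-0.3,501,-343,51,0.274,-0.3,501,-343,51,0.274,-0.3,501,-343,51,0.274,-0.3,501,-343,51,0.274,-0.3,501,-343,51,0.274,-0.3,501,-343,51,0.274,-0.3,501,-343,51,0.274,-0.3,501,-343,51,0.274,-0.3,501,-343,51,0.274,-0.3,501,-343,51,0.274,-0.3,501,-343,51,0.274,-0.3,501,-343,51,0.274,-0.3,501,-343,51,0.274,-0.3]'

```text
time_s: 1.85
eef_pos: [0.5548, -0.1503, 0.1805]
ee_rot: [1.0, -0.013, 0.0, 0.0]
ft_force: [0.1, -0.4, 0.3]
width: 0.0554
grasp_force: 0.0
```

```bash
python3 - <<'E'
from h import *
c=shot('side');go(.555,-.149,.067,-1.4)
u,v=[int(a) for a in proj(c,[.555,-.149,.18])];print(u,v,proj(c,[.555,-.149,.093]))
cv2.imwrite('pics/s1.png',cv2.resize(c['frame'][max(v-40,0):v+110,u-90:u+110],(800,600),interpolation=cv2.INTER_CUBIC)[:,:,::-1])
E
```

```text
shift [ 1.000e-01 -1.100e+00  1.135e+02] turn -0.0009 | at [ 0.5549 -0.1501  0.1805] psi -1.45 F [-0.1 -0.6  1.2] w 0.0557 t 1.9
295 225 [294.07088195 255.51540728]
```

View pics/s1.png

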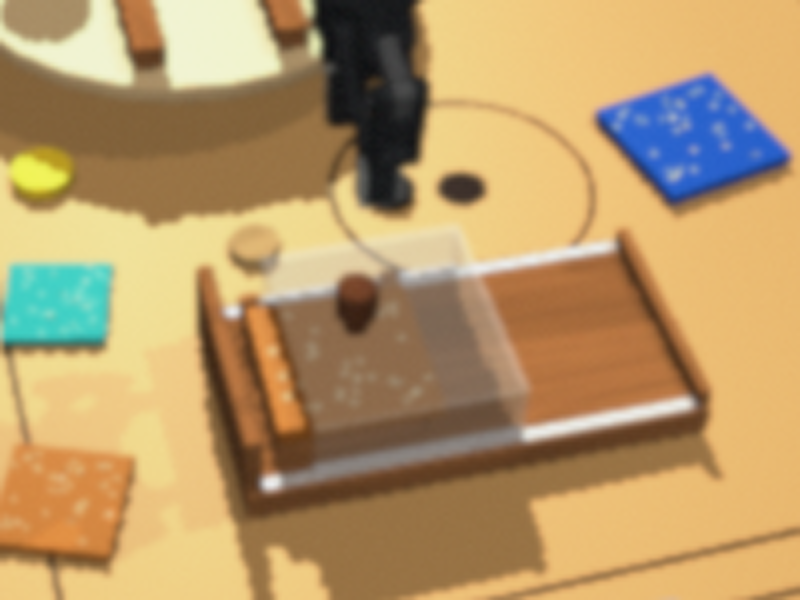

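The crop shows the open fingers above and behind the knob. The knob top is at crop (357,283), against (356,282) predicted for a board at z=0, so the heights agree. Now descending and gripping the knob.

Emit:
play_rows --rows '[0,-2,40,0,-0.3,0,-2,80,0,-0.3,0,-2,105,0,-0.3,0,-2,113,0,-0.3,0,-2,113,0,-0.3,0,-2,113,0,0.3,0,-2,113,0,0.5,0,-2,113,0,0.6,0,-2,113,0,0.6,0,-2,113,0,0.6]' --grip_force 25

```text
time_s: 3.15
eef_pos: [0.5558, -0.1496, 0.0686]
ee_rot: [1.0, -0.013, 0.001, 0.001]
ft_force: [-1.3, -10.1, 7.6]
width: 0.0233
grasp_force: 26.1
```

Emit:
play_rows --rows '[0,1.5,0,0,0.6,20,1.5,0,0,0.6,45,1.5,0,0,0.6,70,1.5,0,0,0.6,90,1.5,0,0,0.6,98,1.5,0,0,0.6,98,1.5,0,0,0.6]'

```text
time_s: 4.03
eef_pos: [0.6539, -0.1521, 0.0686]
ee_rot: [1.0, -0.012, 0.001, 0.0]
ft_force: [0.5, -2.5, 4.8]
width: 0.023
grasp_force: 26.1
```

Emit:
play_rows --rows '[3,0,0,0,0.6,6,0,0,0,0.6,8,0,0,0,0.6,8,0,0,0,0.6]'

```text
time_s: 4.53
eef_pos: [0.6579, -0.1522, 0.0673]
ee_rot: [1.0, -0.013, -0.003, 0.0]
ft_force: [-20.7, -0.6, 9.8]
width: 0.0231
grasp_force: 27.1
```

Emit:
play_rows --rows '[-4,0,0,0,0.6,-4,0,0,0,-0.2,-4,0,0,0,-0.3,-4,0,0,0,-0.3,-4,0,-40,0,-0.3,-4,0,-90,0,-0.3,-54,50,-120,0,-0.3,-104,100,-120,0,-0.3,-144,150,-120,0,-0.3,-144,200,-120,0,-0.3,-144,208,-120,0,-0.3,-144,208,-120,0,-0.3]'

```text
time_s: 6.02
eef_pos: [0.5121, -0.3563, 0.1872]
ee_rot: [1.0, -0.013, 0.0, -0.0]
ft_force: [-0.6, 1.1, 0.8]
width: 0.0552
grasp_force: 0.0
```

```bash
python3 - <<'E'
from h import *
import pickle
T=shot('top');S=shot('side');pickle.dump((T,S),open('p1.pkl','wb'))
a=cv2.resize(T['frame'][120:270,290:440],(400,400),interpolation=cv2.INTER_CUBIC)
u,v=[int(q) for q in proj(S,[.58,-.15,.04])]
b=cv2.resize(S['frame'][v-75:v+75,u-75:u+75],(400,400),interpolation=cv2.INTER_CUBIC);print(u,v)
cv2.imwrite('pics/c3.png',np.hstack([a,b])[:,:,::-1])
go(.51,-.358,.2,3.2)
for q in [(0.533,-.149,.045),(.658,-.1518,.093)]: print(proj(T,q),proj(S,q))
E
```

```text
304 270
shift [ -2.9   3.9 -12.8] turn -0.0783 | at [ 0.513  -0.3542  0.1872] psi -1.29 F [-0.1 -0.1  0.5] w 0.0558 t 6.12
[331.23464617 219.54704127] [284.06588817 272.40179363]
[333.45408062 169.1428268 ] [339.38401986 247.72348607]
```

View pics/c3.png

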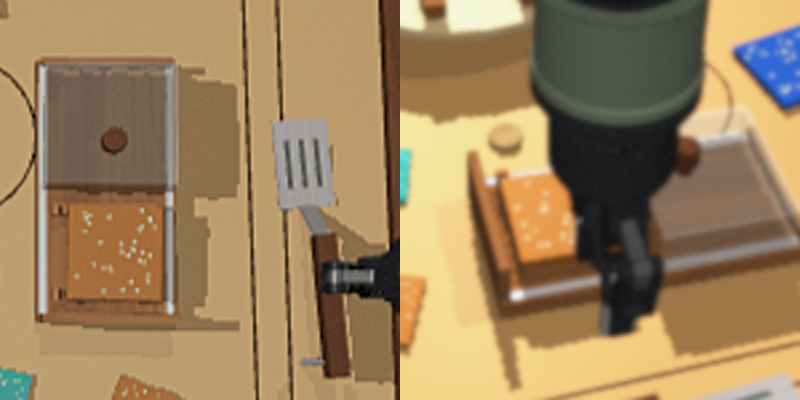

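The hood is now back against the far end. The slab is free at crop (116,252), the bars' stubs are visible on its +y side at (60,210) and (60,295), and the gripper is above the spatula handle.

```bash
python3 - <<'E'
from h import *
import pickle
T,S=pickle.load(open('p1.pkl','rb'));f=T['frame'].astype(int)
hsv=cv2.cvtColor(T['frame'],cv2.COLOR_RGB2HSV)
x0,y0=290+66*.375,120+200*.375
print('cols slab',f[215,330],f[200+10,345],'base',f[236,330],f[215,309+3], 'edge', f[193,330])
m=win(T,308,188,358,240)&(f[:,:,0]>185)&(f[:,:,0]-f[:,:,2]>90)
m=bigcomp(m);m=cv2.morphologyEx(m.astype(np.uint8),cv2.MORPH_CLOSE,np.ones((5,5)))
ys,xs=np.nonzero(m);print(m.sum(),xs.min(),xs.max(),ys.min(),ys.max(),wcont(T,m,.045));print(onz(T,xs.mean(),ys.mean(),.045))
kn=(f.max(2)<105)&(f[:,:,0]-f[:,:,2]>25)&win(T,322,162,344,182);ys,xs=np.nonzero(kn);print('knob',kn.sum(),onz(T,xs.mean(),ys.mean(),.090))
# edges profile
print(f[188:240:1,333,0]);print(f[214,305:362,0])
E
```

```text
cols slab [164 108  56] [166 110  62] base [137  95  63] [144 101  62] edge [146 103  67]Traceback (most recent call last):
  File "<stdin>", line 8, in <module>
  File "h.py", line 30, in bigcomp
    n,l,s,ce=cv2.connectedComponentsWithStats(m.astype(np.uint8)); i=1+np.argmax(s[1:,4]); return l==i
                                                                       ~~~~~~~~~^^^^^^^^^
    return _wrapfunc(a, 'argmax', axis=axis, out=out, **kwds)
    return bound(*args, **kwds)
ValueError: attempt to get argmax of an empty sequence
```

```bash
python3 - <<'E'
from h import *
import pickle
T,S=pickle.load(open('p1.pkl','rb'));f=T['frame'].astype(int)
for th in(88,94,100):
    m=win(T,308,188,358,240)&(f[:,:,0]-f[:,:,2]>th)&(f[:,:,0]>150)
    m=cv2.morphologyEx(m.astype(np.uint8),cv2.MORPH_CLOSE,np.ones((5,5)));m=bigcomp(m)
    ys,xs=np.nonzero(m);print(m.sum(),xs.min(),xs.max(),ys.min(),ys.max(),wcont(T,m,.045),onz(T,xs.mean(),ys.mean(),.045))
kn=(f.max(2)<105)&(f[:,:,0]-f[:,:,2]>25)&win(T,322,162,344,182);ys,xs=np.nonzero(kn);print('knob',kn.sum(),onz(T,xs.mean(),ys.mean(),.090))
b=bigcomp(win(T,385,155,425,200)&(f.max(2)-f.min(2)<30)&(f.min(2)>110));b=cv2.morphologyEx(b.astype(np.uint8),cv2.MORPH_CLOSE,np.ones((5,5)));ys,xs=np.nonzero(b);print('blade',b.sum(),wcont(T,b,.003),onz(T,xs.mean(),ys.mean(),.003))
E
```

```text
1250 310 355 196 231 ((548.8346557617188, -152.9176025390625), (118.09269714355469, 91.2836685180664), 88.94355773925781) [ 0.54734471 -0.15234126  0.045     ]
1221 315 350 196 231 ((547.4256591796875, -153.01181030273438), (90.95730590820312, 91.19319152832031), 87.2289810180664) [ 0.54736946 -0.15293988  0.045     ]
1210 315 350 197 231 ((547.47314453125, -152.81719970703125), (91.51624298095703, 88.99361419677734), 88.65478515625) [ 0.54723583 -0.15270268  0.045     ]
knob 79 [ 0.65109345 -0.14961677  0.09      ]
blade 678 ((633.2215576171875, -352.98870849609375), (95.0082778930664, 55.64569091796875), 3.4284040927886963) [ 0.63512535 -0.35279283  0.003     ]
```

```bash
python3 - <<'E'
from h import *
import pickle
T,S=pickle.load(open('p1.pkl','rb'));f=T['frame'].astype(int)
T0=pickle.load(open('top0.pkl','rb'));f0=T0['frame'].astype(int)
u=325
print('col rows138-150',[(r,*f[r,u]) for r in range(138,150)])
print('rows 186-200',[(r,*f[r,u]) for r in range(186,200)])
print('rows 228-246',[(r,*f[r,u]) for r in range(228,247)])
for r,z in((142,.0),(142,.06),(142,.02),(190,.061),(240,.06),(236.5,.06)): print(r,z,onz(T,u,r,z))
E
```

```text
col rows138-150 [(138, np.int64(187), np.int64(157), np.int64(111)), (139, np.int64(187), np.int64(156), np.int64(110)), (140, np.int64(191), np.int64(160), np.int64(114)), (141, np.int64(167), np.int64(135), np.int64(90)), (142, np.int64(148), np.int64(104), np.int64(66)), (143, np.int64(156), np.int64(121), np.int64(93)), (144, np.int64(130), np.int64(116), np.int64(101)), (145, np.int64(123), np.int64(108), np.int64(92)), (146, np.int64(132), np.int64(111), np.int64(92)), (147, np.int64(144), np.int64(118), np.int64(94)), (148, np.int64(124), np.int64(100), np.int64(82)), (149, np.int64(111), np.int64(92), np.int64(77))]
rows 186-200 [(186, np.int64(114), np.int64(96), np.int64(79)), (187, np.int64(116), np.int64(96), np.int64(81)), (188, np.int64(106), np.int64(86), np.int64(68)), (189, np.int64(87), np.int64(63), np.int64(43)), (190, np.int64(84), np.int64(56), np.int64(35)), (191, np.int64(85), np.int64(56), np.int64(34)), (192, np.int64(80), np.int64(55), np.int64(34)), (193, np.int64(120), np.int64(82), np.int64(51)), (194, np.int64(133), np.int64(93), np.int64(61)), (195, np
[... 808 characters left out ...]
(67)), (239, np.int64(150), np.int64(104), np.int64(69)), (240, np.int64(152), np.int64(106), np.int64(70)), (241, np.int64(133), np.int64(103), np.int64(71)), (242, np.int64(115), np.int64(94), np.int64(63)), (243, np.int64(170), np.int64(139), np.int64(97)), (244, np.int64(182), np.int64(150), np.int64(107)), (245, np.int64(180), np.int64(149), np.int64(106)), (246, np.int64(178), np.int64(147), np.int64(103))]
142 0.0 [ 0.7465134  -0.14311832  0.        ]
142 0.06 [ 0.73413918 -0.13609612  0.06      ]
142 0.02 [ 0.74238866 -0.14077758  0.02      ]
190 0.061 [ 0.60886159 -0.13285548  0.061     ]
240 0.06 [ 0.4804623  -0.12976065  0.06      ]
236.5 0.06 [ 0.48939504 -0.12998374  0.06      ]
```

```bash
python3 - <<'E'
from h import *
import pickle
T,S=pickle.load(open('p1.pkl','rb'));T0=pickle.load(open('top0.pkl','rb'))
for c,u,v in((T0,333,210),(T,333,172)):
    print(c['frame'][v,u])
    for t in(25,35,45):
        p,n,_=seed(c,u,v,t,10);print(p.round(2),n,onz(c,*p,.09).round(4))
    f=c['frame'].astype(int); print(f[v-14:v+14,333,0])
print(T0['frame'][215:235,333,0],[onz(T0,333,r,.061)[0].round(4) for r in (226,227,228)])
go(0.51,-.358,.2,3.2)
E
```

```text
[97 60 42]
[332.79 209.72] 72 [ 0.5561 -0.1479  0.09  ]
[332.82 210.01] 87 [ 0.5553 -0.1479  0.09  ]
[332.71 209.78] 362 [ 0.5559 -0.1477  0.09  ]
[120 125 127 127 128 125 126 128 131 111  93  90  96 101  97 100  97 100
  82 119 132 128 127 127 128 127 125 127]
[102  65  45]
[332.77 171.38] 66 [ 0.6528 -0.1503  0.09  ]
[332.98 171.59] 80 [ 0.6522 -0.1508  0.09  ]
[333.02 171.97] 438 [ 0.6513 -0.1509  0.09  ]
[119 119 120 118 119 119 118 118 122 100  92  91  97 101 102  99  94 103
  64  66 113 122 119 117 118 121 119 121]
[119 132 128 127 127 128 127 125 127 129 128 107 144 155 152 162 174 114
 112 130] [np.float64(0.5159), np.float64(0.5133), np.float64(0.5107)]
shift [ -2.9   3.9 -12.8] turn -0.0783 | at [ 0.513  -0.3542  0.1872] psi -1.29 F [-0.1 -0.1  0.5] w 0.0558 t 6.12
```

```bash
python3 - <<'E'
from h import *
go(0.600,-.151,.12,-1.4);go(0.600,-.151,.075,-1.4)
E
```

```text
shift [  82.4 -205.    67.4] turn 0.002 | at [ 0.513  -0.3542  0.1872] psi -1.29 F [-0.1 -0.1  0.5] w 0.0558 t 6.12
shift [  82.4 -205.   112.4] turn 0.002 | at [ 0.513  -0.3542  0.1872] psi -1.29 F [-0.1 -0.1  0.5] w 0.0558 t 6.12
```

Emit:
play_rows --rows '[20,-55,18,0,1,40,-110,36,0,1,60,-160,54,0,1,82,-205,67,0,1,82,-205,67,0,1,82,-205,100,0,1,82,-205,113,0,1,82,-205,113,0,1,100,-205,113,0,1,106,-205,113,0,1,108,-205,113,0,1,110,-205,113,0,1]'

```text
time_s: 7.62
eef_pos: [0.6268, -0.1538, 0.0746]
ee_rot: [1.0, -0.012, -0.0, 0.0]
ft_force: [0.9, 0.7, -0.5]
width: -0.0006
grasp_force: 0.0
```

Emit:
play_rows --rows '[2,0,0,0,1,4,0,0,0,1,4,0,0,0,1]'

```text
time_s: 8.0
eef_pos: [0.6298, -0.1538, 0.0742]
ee_rot: [1.0, -0.012, -0.001, -0.0]
ft_force: [-8.9, 0.5, 5.7]
width: 0.0001
grasp_force: 4.5
```

Emit:
play_rows --rows '[2,0,0,0,1,3,0,0,0,1,3,0,0,0,1]'

```text
time_s: 8.38
eef_pos: [0.6301, -0.1538, 0.074]
ee_rot: [1.0, -0.012, -0.004, -0.0]
ft_force: [-28.8, 4.4, 21.5]
width: 0.0
grasp_force: 14.3
```

Emit:
play_rows --rows '[-15,0,0,0,1,-30,0,-20,0,1,-35,0,-80,0,-0.3,-35,0,-113,0,-0.3]'

```text
time_s: 8.88
eef_pos: [0.5994, -0.1533, 0.1901]
ee_rot: [1.0, -0.012, 0.001, 0.0]
ft_force: [0.6, 0.1, 0.1]
width: 0.0363
grasp_force: 0.0
```

```bash
python3 - <<'E'
from h import *
go(.5105,-.3575,.187,3.4);go(.5105,-.3575,.027,3.4)
E
```

```text
shift [-83.9 206.4   3. ] turn -0.0839 | at [ 0.5994 -0.1533  0.1901] psi -1.41 F [0.6 0.1 0.1] w 0.0363 t 8.88
shift [-84.3 206.3 163. ] turn -0.0839 | at [ 0.5994 -0.1533  0.1901] psi -1.41 F [0.6 0.1 0.1] w 0.0363 t 8.88
```

Emit:
play_rows --rows '[-20,52,3,-0.05,-0.3,-42,104,3,-0.084,-0.3,-62,156,3,-0.084,-0.3,-84,206,3,-0.084,-0.3,-84,206,20,-0.084,-0.3,-84,206,70,-0.084,-0.3,-84,206,115,-0.084,-0.3,-84,206,150,-0.084,-0.3,-84,206,163,-0.084,-0.3,-84,206,163,-0.084,-0.3,-84,206,163,-0.084,-0.3]'

```text
time_s: 10.25
eef_pos: [0.5109, -0.3572, 0.0257]
ee_rot: [1.0, 0.03, 0.001, 0.001]
ft_force: [0.1, 0.5, -0.8]
width: 0.0554
grasp_force: 0.0
```

Emit:
play_rows --rows '[0,0,0,0,0.3,0,0,0,0,0.5,0,0,0,0,0.7,0,0,0,0,0.7,0,0,0,0,0.7]' --grip_force 40

```text
time_s: 10.88
eef_pos: [0.5104, -0.3572, 0.025]
ee_rot: [1.0, 0.03, 0.0, 0.0]
ft_force: [-0.5, -0.6, 7.9]
width: 0.0198
grasp_force: 38.3
```

Emit:
play_rows --rows '[0,0,0,0,0.8,0,0,0,0,0.8,0,0,-5,0,0.8,0,0,-15,0,0.8,0,0,-35,0,0.8,0,0,-60,0,0.8,0,0,-90,0,0.8,0,0,-110,0,0.8,0,0,-110,0,0.8,0,0,-110,0,0.8]' --grip_force 100

```text
time_s: 12.12
eef_pos: [0.5099, -0.3567, 0.1341]
ee_rot: [1.0, 0.03, -0.0, -0.0]
ft_force: [0.5, 0.3, -1.7]
width: 0.0185
grasp_force: 97.0
```

```bash
python3 - <<'E'
from h import *
go(.545,-.4135,.135,88.6)
E
```

```text
shift [31.7 58.8 -0.9] turn -1.4865 | at [ 0.5099 -0.3567  0.1341] psi 3.43 F [ 0.5  0.3 -1.7] w 0.0185 t 12.12
```

Emit:
play_rows --rows '[3,5,0,-0.08,0.8,6,10,0,-0.22,0.8,9,16,0,-0.38,0.8,12,22,0,-0.54,0.8,15,28,0,-0.7,0.8,18,34,0,-0.86,0.8,21,40,0,-1.02,0.8,24,46,0,-1.18,0.8,27,52,0,-1.33,0.8,30,57,0,-1.44,0.8,32,59,0,-1.487,0.8,32,59,0,-1.487,0.8,32,59,0,-1.487,0.8]'

```text
time_s: 13.75
eef_pos: [0.5453, -0.4136, 0.1338]
ee_rot: [0.716, 0.698, -0.0, -0.0]
ft_force: [-0.2, -0.2, -1.4]
width: 0.0189
grasp_force: 97.0
```

```bash
python3 - <<'E'
from h import *
import pickle
T=shot('top');S=shot('side');pickle.dump((T,S),open('p2.pkl','wb'))
go(.545,-.4135,.055,88.6)
a=T['frame'][170:270,310:460];u,v=[int(q) for q in proj(S,[.546,-.30,.11])]
b=S['frame'][max(v-75,0):v+75,u-75:u+75];print(u,v)
cv2.imwrite('pics/c4.png',np.hstack([cv2.resize(a,(450,300),interpolation=cv2.INTER_CUBIC),cv2.resize(b,(300,300),interpolation=cv2.INTER_CUBIC)])[:,:,::-1])
E
```

```text
shift [ 0.2 -0.4 79.1] turn -0.0002 | at [ 0.5454 -0.4137  0.1341] psi 88.59 F [-0.8  0.8 -1.1] w 0.0187 t 13.85
311 305
```

View pics/c4.png

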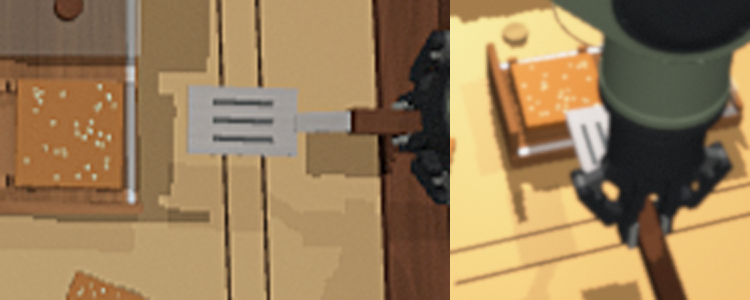

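The picture shows the spatula turned towards the server, with the blade at crop (242,120) and the slab at (70,133). Next, check the blade's pose.

```bash
python3 - <<'E'
from h import *
import pickle
T,S=pickle.load(open('p2.pkl','rb'));f=T['frame'].astype(int)
b=bigcomp(win(T,368,192,411,228)&(f.max(2)-f.min(2)<30)&(f.min(2)>110));b=cv2.morphologyEx(b.astype(np.uint8),cv2.MORPH_CLOSE,np.ones((5,5)))
ys,xs=np.nonzero(b)
for z in(.107,.112,.117):print(z,b.sum(),wcont(T,b,z),onz(T,xs.mean(),ys.mean(),z))
# slab sides again, same picture
m=win(T,308,188,358,240)&(f[:,:,0]-f[:,:,2]>96)&(f[:,:,0]>150)
m=bigcomp(cv2.morphologyEx(m.astype(np.uint8),cv2.MORPH_CLOSE,np.ones((5,5))));print(wcont(T,m,.045))
# tip height: triangulate far-left blade corner in side
g=S['frame'].astype(int);print(proj(S,[.546+.028,-.245,.112]),proj(S,[.546-.028,-.245,.112]),proj(S,[.518,-.335,.112]))
sb=bigcomp((g.max(2)-g.min(2)<30)&(g.min(2)>110)&win(S,240,225,330,300));ct=max(cv2.findContours(sb.astype(np.uint8),cv2.RETR_EXTERNAL,cv2.CHAIN_APPROX_NONE)[0],key=cv2.contourArea)[:,0];print(sb.sum(),ct.min(0),ct.max(0),ct[ct[:,1].argmin()],ct[ct[:,0].argmin()])
E
```

```text
0.107 825 ((551.93896484375, -291.0198669433594), (92.36941528320312, 54.522377014160156), 88.96619415283203) [ 0.5521197  -0.28954167  0.107     ]
0.112 825 ((551.6802978515625, -289.71624755859375), (91.95576477050781, 54.27821731567383), 88.96615600585938) [ 0.55186023 -0.28824469  0.112     ]
0.117 825 ((551.4215698242188, -288.4126281738281), (91.54210662841797, 54.034034729003906), 88.96617889404297) [ 0.55160075 -0.28694771  0.117     ]
((547.4833374023438, -152.81744384765625), (91.51625061035156, 89.04014587402344), 88.65478515625)
[316.77866903 280.69080053] [289.8844739  286.22611628] [303.19183825 322.50048562]
308 [295 283] [315 299] [309 283] [295 286]
```

Emit:
play_rows --rows '[0,-3,20,0,0.8,0,-3,50,0,0.8,0,-3,72,0,0.8,0,-3,79,0,0.8,0,-3,79,0,0.8,15,-3,79,0,0.8,35,-3,79,0,0.8,45,-3,79,0,0.8,45,-3,79,0,0.8]'

```text
time_s: 14.98
eef_pos: [0.5441, -0.3677, 0.0558]
ee_rot: [0.715, 0.699, 0.0, 0.0]
ft_force: [0.3, -0.8, -1.4]
width: 0.0185
grasp_force: 97.0
```

```bash
python3 - <<'E'
from h import *
import pickle
T=shot('top');S=shot('side');f=T['frame'].astype(int);go(.542,-.2825,.055,88.6)
b=bigcomp(win(T,350,190,391,232)&(f.max(2)-f.min(2)<30)&(f.min(2)>105));b=cv2.morphologyEx(b.astype(np.uint8),cv2.MORPH_CLOSE,np.ones((5,5)))
ys,xs=np.nonzero(b);print(wcont(T,b,.033),xs.min(),xs.max(),ys.min(),ys.max(),[onz(T,370,q,.033)[0] for q in (ys.min()-.5,ys.max()+.5)])
u,v=[int(q) for q in proj(S,[.546,-.23,.03])];print(u,v)
cv2.imwrite('pics/c5.png',np.hstack([cv2.resize(T['frame'][185:245,310:400],(450,300),interpolation=cv2.INTER_CUBIC),cv2.resize(S['frame'][v-50:v+40,u-50:u+40],(300,300),interpolation=cv2.INTER_CUBIC)])[:,:,::-1])
E
```

```text
shift [86.6 -3.8  0.5] turn 0.0003 | at [ 0.5437 -0.3692  0.0555] psi 88.62 F [-0.2  0.2 -2.2] w 0.0188 t 15.07
((555.0241088867188, -254.82623291015625), (103.13524627685547, 108.1475601196289), 88.34696197509766) 351 390 190 231 [np.float64(0.6109476687315476), np.float64(0.5001721785275441)]
300 303
```

View pics/c5.png

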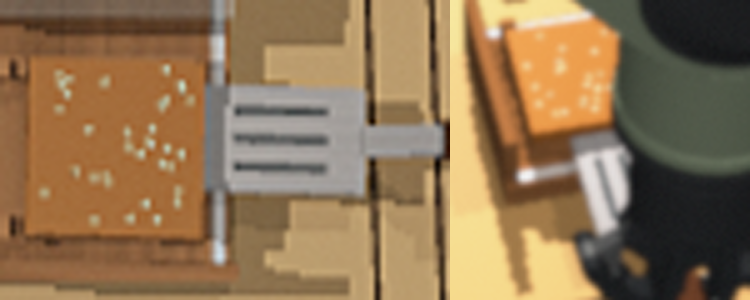

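The blade tip is just at the slab's edge, crop (205,140), and below its top. The blade centre row is 140 against 147 for the slab, so I shift about 3 mm in -x and go in.

Emit:
play_rows --rows '[0,-3,0,0,0.8,8,-3,0,0,0.8,20,-3,0,0,0.8,34,-3,0,0,0.8,48,-3,0,0,0.8,60,-3,0,0,0.8,60,-3,0,0,0.8]'

```text
time_s: 15.95
eef_pos: [0.5424, -0.3075, 0.0554]
ee_rot: [0.715, 0.699, 0.0, -0.0]
ft_force: [0.1, -0.4, -1.9]
width: 0.0186
grasp_force: 97.0
```

Emit:
play_rows --rows '[8,0,0,0,0.8,16,0,0,0,0.8,22,0,0,0,0.8,25,0,0,0,0.8,25,0,0,0,0.8]'

```text
time_s: 16.58
eef_pos: [0.5428, -0.2837, 0.0553]
ee_rot: [0.715, 0.699, 0.0, 0.0]
ft_force: [0.2, 1.0, -1.5]
width: 0.0188
grasp_force: 97.0
```

Emit:
play_rows --rows '[0,0,-1.5,0,0.8,0,0,-3,0,0.8,0,0,-4,0,0.8,0,0,-5.5,0,0.8,0,0,-7.5,0,0.8,0,0,-10,0,0.8,0,0,-15,0,0.8,0,0,-22,0,0.8,0,0,-32,0,0.8,0,0,-42,0,0.8,0,0,-50,0,0.8,0,0,-50,0,0.8]' --grip_force 115

```text
time_s: 18.08
eef_pos: [0.543, -0.2839, 0.106]
ee_rot: [0.716, 0.699, 0.0, 0.0]
ft_force: [0.4, 0.2, -3.5]
width: 0.0184
grasp_force: 112.1
```

```bash
python3 - <<'E'
from h import *
import pickle
T=shot('top');S=shot('side');f=T['frame'].astype(int);pickle.dump((T,S),open('p3.pkl','wb'));go(.54,.03,.17,88.5)
m=win(T,300,180,375,245)&(f[:,:,0]-f[:,:,2]>96)&(f[:,:,0]>150)
m=bigcomp(cv2.morphologyEx(m.astype(np.uint8),cv2.MORPH_CLOSE,np.ones((5,5))));print(m.sum(),wcont(T,m,.092))
u,v=[int(q) for q in proj(S,[.546,-.16,.09])];print(u,v)
cv2.imwrite('pics/c6.png',np.hstack([cv2.resize(T['frame'][185:245,310:400],(450,300),interpolation=cv2.INTER_CUBIC),cv2.resize(S['frame'][v-45:v+45,u-55:u+35],(300,300),interpolation=cv2.INTER_CUBIC)])[:,:,::-1])
E
```

```text
shift [313.6 -10.1 -64.8] turn 0.0021 | at [ 0.5426 -0.2838  0.1052] psi 88.62 F [ 0.   0.1 -3. ] w 0.0184 t 18.18
1320 ((547.6856689453125, -153.01663208007812), (90.34076690673828, 90.41651916503906), 88.63770294189453)
291 260
```

View pics/c6.png

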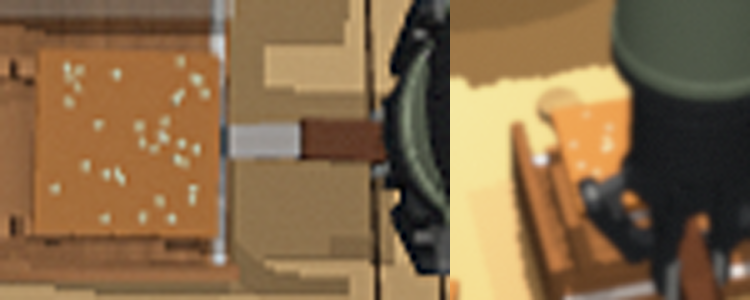

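The slab lies squarely on the blade and is lifted clear, crop (128,142). Moving over the rack.

Emit:
play_rows --rows '[0,0,-8,0,0.8,0,0,-20,0,0.8,2,0,-35,0,0.8,6,0,-50,0,0.8,12,-1,-60,0,0.8,21,-1,-65,0,0.8,33,-2,-65,0,0.8,48,-2,-65,0,0.8,66,-3,-65,0,0.8,87,-4,-65,0,0.8,110,-5,-65,0,0.8,134,-6,-65,0,0.8,158,-7,-65,0,0.8,182,-8,-65,0,0.8,206,-9,-65,0,0.8,229,-10,-65,0,0.8,250,-11,-65,0,0.8,268,-12,-65,0,0.8,283,-13,-65,0,0.8,295,-13,-65,0,0.8]'

```text
time_s: 20.68
eef_pos: [0.5367, 0.0123, 0.1703]
ee_rot: [0.715, 0.699, -0.0, -0.0]
ft_force: [0.2, 0.6, -3.4]
width: 0.0182
grasp_force: 112.2
```

Emit:
play_rows --rows '[8,-1,0,0,0.8,13,-1,0,0,0.8,16,-1,0,0,0.8,17,-1,0,0,0.8,17,-1,0,0,0.8]'

```text
time_s: 21.3
eef_pos: [0.5362, 0.0283, 0.1703]
ee_rot: [0.716, 0.698, -0.0, 0.0]
ft_force: [0.4, -0.3, -1.7]
width: 0.0183
grasp_force: 112.2
```

```bash
cat >> h.py <<'E'
def slab(c,z,w):
    f=c['frame'].astype(int);m=win(c,*w)&(f[:,:,0]-f[:,:,2]>96)&(f[:,:,0]>150)
    m=bigcomp(cv2.morphologyEx(m.astype(np.uint8),cv2.MORPH_CLOSE,np.ones((5,5))));return m.sum(),np.argwhere(m).min(0),np.argwhere(m).max(0),wcont(c,m,z)
E
python3 - <<'E'
from h import *
import pickle
T=shot('top');S=shot('side');pickle.dump((T,S),open('p4.pkl','wb'));go(.536,.029,.17,88.6)
print(slab(T,.158,(170,170,270,265)))
u,v=[int(q) for q in proj(S,[.541,.159,.12])];print(u,v)
cv2.imwrite('pics/c7.png',np.hstack([cv2.resize(T['frame'][175:265,155:290],(450,300),interpolation=cv2.INTER_CUBIC),cv2.resize(S['frame'][v-45:v+45,u-45:u+45],(300,300),interpolation=cv2.INTER_CUBIC)])[:,:,::-1])
E
```

```text
shift [ 0.8 -0.2  0.3] turn 0.0 | at [0.5362 0.0282 0.1703] psi 88.6 F [ 0.6 -0.4 -2.8] w 0.0183 t 21.4
(np.int64(1088), array([197, 186]), array([240, 222]), ((539.9134521484375, 167.05905151367188), (100.0592269897461, 83.02560424804688), 4.288851737976074))
255 165
```

View pics/c7.png

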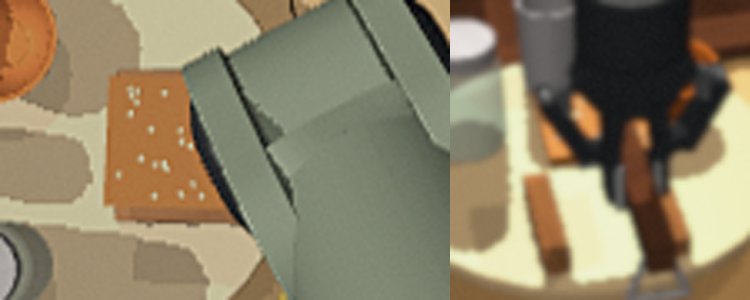

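The top view shows the slab on the blade above the rack, with its left edge at crop column 106 and its rows from 72 to 207. The arm hides the right part.

```bash
python3 - <<'E'
from h import *
import pickle
T,S=pickle.load(open('p4.pkl','rb'));f=T['frame'].astype(int)
print([tuple(f[210,u]) for u in range(183,192)]);print('top',[(v,*f[v,200]) for v in range(193,200)]);print('bot',[(v,*f[v,195]) for v in range(233,245)])
for c in range(190,205,7):
    print([ (v,int(f[v,c,0]-f[v,c,2])) for v in list(range(194,199))+list(range(235,241))])
# left edge fit subpixel
L=[]
for v in range(200,235):
    r=f[v,180:196].astype(float);s=r[:,0]-r[:,2]; s=(s-s[:3].mean())/(s[-4:].mean()-s[:3].mean());i=np.argmax(s>.5);L.append((v,180+i-(s[i]-.5)/(s[i]-s[i-1])))
L=np.array(L);P=np.array([onz(T,u,v,.157)[:2] for v,u in L]);k=np.polyfit(P[:,0],P[:,1],1);print('left edge yaw',np.degrees(np.arctan(k[0])),np.polyval(k,.541),L[:,1].mean())
for r in(196,196.5,197,236,236.5,237,237.5):print(r,onz(T,195,r,.157)[0])
E
```

```text
[(np.int64(200), np.int64(193), np.int64(157)), (np.int64(199), np.int64(193), np.int64(158)), (np.int64(199), np.int64(194), np.int64(159)), (np.int64(197), np.int64(194), np.int64(159)), (np.int64(176), np.int64(127), np.int64(73)), (np.int64(170), np.int64(108), np.int64(55)), (np.int64(172), np.int64(115), np.int64(64)), (np.int64(171), np.int64(113), np.int64(62)), (np.int64(172), np.int64(114), np.int64(62))]
top [(193, np.int64(198), np.int64(192), np.int64(156)), (194, np.int64(201), np.int64(196), np.int64(160)), (195, np.int64(179), np.int64(167), np.int64(131)), (196, np.int64(154), np.int64(119), np.int64(82)), (197, np.int64(157), np.int64(107), np.int64(67)), (198, np.int64(169), np.int64(114), np.int64(63)), (199, np.int64(173), np.int64(115), np.int64(64))]
bot [(233, np.int64(173), np.int64(116), np.int64(64)), (234, np.int64(173), np.int64(116), np.int64(62)), (235, np.int64(174), np.int64(115), np.int64(63)), (236, np.int64(172), np.int64(115), np.int64(66)), (237, np.int64(157), np.int64(110), np.int64(70)), (238, np.int64(150), np.int64(106), np.int64(69)), (239,
[... 217 characters left out ...]
9), np.int64(183), np.int64(148)), (244, np.int64(200), np.int64(184), np.int64(148))]
[(194, 47), (195, 52), (196, 52), (197, 82), (198, 109), (235, 111), (236, 106), (237, 94), (238, 92), (239, 94), (240, 97)]
[(194, 40), (195, 47), (196, 72), (197, 96), (198, 105), (235, 111), (236, 106), (237, 88), (238, 81), (239, 83), (240, 83)]
[(194, 43), (195, 38), (196, 70), (197, 88), (198, 105), (235, 108), (236, 113), (237, 90), (238, 81), (239, 83), (240, 83)]
left edge yaw -2.090065017712294 0.20501702250876946 186.2800737846093
196 0.590380621699211
196.5 0.5892018790029658
197 0.5880233114904507
236 0.4966315964434723
236.5 0.49546674599255114
237 0.49430206763763634
237.5 0.4931375613405921
```

Emit:
play_rows --rows '[0,0,8,0,0.8,0,0,20,0,0.8,0,0,34,0,0.8,0,0,48,0,0.8,0,0,58,0,0.8,0,0,65,0,0.8,0,0,69,0,0.8,0,0,71.5,0,0.8,0,0,73,0,0.8,0,0,74.5,0,0.8,0,0,76,0,0.8,0,0,77.5,0,0.8,0,0,79,0,0.8,0,0,80.5,0,0.8,0,0,82,0,0.8,0,0,82,0,0.8,0,0,82,0,0.8]'

```text
time_s: 23.52
eef_pos: [0.5362, 0.0285, 0.0883]
ee_rot: [0.716, 0.699, 0.0, -0.0]
ft_force: [0.1, 0.4, -1.6]
width: 0.0185
grasp_force: 112.3
```

```bash
python3 - <<'E'
from h import *
import pickle
S=shot('side');T=shot('top');pickle.dump((T,S),open('p5.pkl','wb'));go(.536,-.09,.088,88.6)
u,v=[int(q) for q in proj(S,[.541,.159,.07])];print(u,v)
cv2.imwrite('pics/c8.png',np.hstack([cv2.resize(T['frame'][175:265,155:290],(450,300),interpolation=cv2.INTER_CUBIC),cv2.resize(S['frame'][v-35:v+35,u-35:u+35],(300,300),interpolation=cv2.INTER_CUBIC)])[:,:,::-1])
E
```

```text
shift [-118.5    2.6    0.4] turn 0.0004 | at [0.5362 0.0285 0.0884] psi 88.62 F [ 0.3 -0.3 -1.3] w 0.0185 t 23.62
256 180
```

View pics/c8.png

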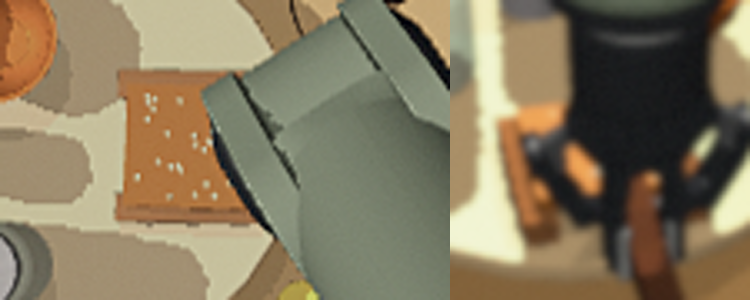

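The wrist force is back to the spatula's own weight. The slab lies on the bars, rows 83–205 within the bars' 70–220. Drawing the spatula out.

Emit:
play_rows --rows '[-3,0,0,0,0.8,-9,0,0,0,0.8,-19,0,0,0,0.8,-32,0,0,0,0.8,-47,0,0,0,0.8,-63,0,0,0,0.8,-80,0,0,0,0.8,-97,0,0,0,0.8,-110,0,0,0,0.8,-116,0,0,0,0.8,-120,0,-10,0,0.8,-125,0,-30,0,0.8,-140,0,-60,0,0.8,-165,0,-70,0,0.8,-200,0,-70,0,0.8,-245,0,-70,0,0.8,-290,0,-70,0,0.8,-325,0,-70,0,0.8,-345,0,-70,0,0.8,-345,0,-70,0,0.8]'

```text
time_s: 26.12
eef_pos: [0.5279, -0.3169, 0.1584]
ee_rot: [0.716, 0.698, 0.0, -0.0]
ft_force: [-0.3, 0.9, -1.1]
width: 0.0184
grasp_force: 112.4
```

```bash
python3 - <<'E'
from h import *
import pickle
S=shot('side');T=shot('top');pickle.dump((T,S),open('p6.pkl','wb'));go(.5105,-.358,.135,3.4)
f=T['frame'].astype(int)
a=cv2.resize(T['frame'][175:265,155:290],(450,300),interpolation=cv2.INTER_CUBIC)
u,v=[int(q) for q in proj(S,[.541,.159,.07])];cv2.imwrite('pics/c9.png',np.hstack([a,cv2.resize(S['frame'][v-35:v+35,u-35:u+35],(300,300),interpolation=cv2.INTER_CUBIC)])[:,:,::-1])
print(slab(T,.081,(170,170,270,265)))
E
```

```text
shift [-43.5 -16.9  23.5] turn 1.4888 | at [ 0.5283 -0.3149  0.1585] psi 88.7 F [-0.2  0.6 -1.2] w 0.0185 t 26.23
(np.int64(1319), array([200, 192]), array([236, 229]), ((540.5219116210938, 159.35508728027344), (90.58072662353516, 91.23207092285156), 87.41465759277344))
```

View pics/c9.png

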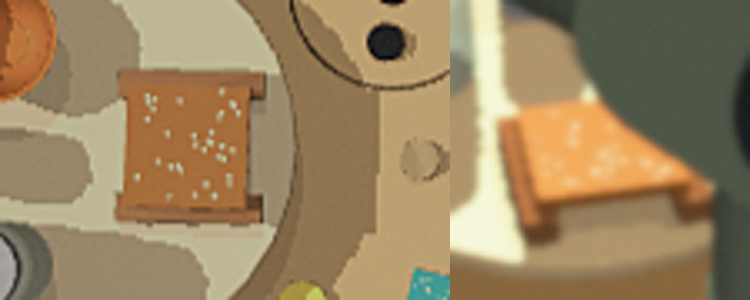

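The slab sits squarely on both bars, cols 126–247 within the bars' 118–264 and rows centred, about 1 mm from the middle by the numbers. Now laying the spatula back in its old free spot.

Emit:
play_rows --rows '[-4,-2,0,0.08,0.8,-8,-3,0,0.22,0.8,-12,-5,2,0.38,0.8,-16,-6,4,0.54,0.8,-20,-8,6,0.7,0.8,-24,-9,9,0.86,0.8,-28,-11,12,1.02,0.8,-32,-12,15,1.18,0.8,-36,-14,18,1.33,0.8,-40,-16,21,1.44,0.8,-43,-17,23,1.489,0.8,-43,-17,23,1.489,0.8,-43,-17,23,1.489,0.8]'

```text
time_s: 27.85
eef_pos: [0.5101, -0.3585, 0.1354]
ee_rot: [1.0, 0.03, 0.0, -0.0]
ft_force: [0.7, -0.4, -1.8]
width: 0.0186
grasp_force: 112.2
```

```bash
python3 - <<'E'
from h import *
go(.5105,-.358,.030,3.4);go(.5105,-.358,.025,3.4)
E
```

```text
shift [  0.4  -0.5 105.4] turn 0.0006 | at [ 0.5101 -0.3585  0.1354] psi 3.43 F [ 0.7 -0.4 -1.8] w 0.0186 t 27.85
shift [  0.4  -0.5 110.4] turn 0.0006 | at [ 0.5101 -0.3585  0.1354] psi 3.43 F [ 0.7 -0.4 -1.8] w 0.0186 t 27.85
```

Emit:
play_rows --rows '[0,0,15,0,0.8,0,0,40,0,0.8,0,0,70,0,0.8,0,0,90,0,0.8,0,0,100,0,0.8,0,0,105,0,0.8,0,0,107,0,0.8,0,0,108,0,0.8,0,0,108,0,0.8]' --grip_force 60

```text
time_s: 28.98
eef_pos: [0.5101, -0.3591, 0.0277]
ee_rot: [1.0, 0.029, 0.0, 0.0]
ft_force: [-0.2, 1.0, -1.5]
width: 0.0185
grasp_force: 112.3
```

Emit:
play_rows --rows '[0,0,1,0,0.8,0,0,1.5,0,0.8,0,0,1.5,0,0.8]' --grip_force 30

```text
time_s: 29.35
eef_pos: [0.5099, -0.359, 0.0258]
ee_rot: [1.0, 0.029, -0.0, -0.0]
ft_force: [-0.0, 0.4, -1.4]
width: 0.0184
grasp_force: 112.3
```

Emit:
play_rows --rows '[0,0,0.7,0,0.8,0,0,1.2,0,0.8,0,0,1.2,0,0.8]'

```text
time_s: 29.72
eef_pos: [0.5099, -0.3591, 0.0252]
ee_rot: [1.0, 0.029, 0.0, 0.0]
ft_force: [-4.3, 1.8, 10.8]
width: 0.0185
grasp_force: 114.5
```

Emit:
play_rows --rows '[0,0,-0.5,0,0.3,0,0,-0.5,0,0,0,0,-0.5,0,-0.3,0,0,-0.5,0,-0.3,0,0,-0.5,0,-0.3,0,0,-15,0,-0.3,0,0,-50,0,-0.3,0,0,-100,0,-0.3,-40,20,-150,0,-0.3,-90,60,-190,0,-0.3,-140,100,-200,0,-0.3,-140,100,-200,0,-0.3]'

```text
time_s: 31.22
eef_pos: [0.3727, -0.4699, 0.2269]
ee_rot: [1.0, 0.026, 0.0, 0.001]
ft_force: [0.4, 0.8, 0.0]
width: 0.0554
grasp_force: 0.0
```

```bash
python3 - <<'E'
from h import *
import pickle
T0=pickle.load(open('top0.pkl','rb'));T=shot('top');f=T['frame'].astype(int)
go(.4,-.4,.2)
b=bigcomp(win(T,385,155,425,200)&(f.max(2)-f.min(2)<30)&(f.min(2)>110));b=cv2.morphologyEx(b.astype(np.uint8),cv2.MORPH_CLOSE,np.ones((5,5)));print('blade',b.sum(),wcont(T,b,.003))
h=bigcomp(win(T,400,200,430,268)&(f.max(2)<110)&(f[:,:,0]-f[:,:,2]>12)&(f[:,:,0]-f[:,:,1]>15));print('handle',h.sum(),wcont(T,h,.057))
print('slab',slab(T,.081,(170,170,270,265))[3])
d=(np.abs(f-T0['frame'].astype(int)).max(2)>40).astype(np.uint8);n,l,s,ce=cv2.connectedComponentsWithStats(d)
print([(s[i].tolist()) for i in range(1,n) if s[i,4]>12])
print('hood col',f[186:194,325,0])
E
```

```text
shift [ 31.4 -68.8  26.5] turn 0 | at [ 0.3723 -0.4703  0.2267] psi 3.03 F [-3.2 -2.3 -0.5] w 0.0559 t 31.27
blade 689 ((632.9627075195312, -352.682861328125), (94.09033966064453, 55.73056411743164), 2.0724563598632812)
handle 511 ((490.4911804199219, -354.31903076171875), (137.24017333984375, 24.61846351623535), 2.221968173980713)
slab ((540.6612548828125, 159.3728790283203), (90.679931640625, 91.65492248535156), 87.3198471069336)
[[306, 143, 51, 40, 275], [362, 150, 18, 37, 578], [306, 158, 1, 24, 24], [328, 166, 10, 12, 87], [308, 180, 13, 2, 18], [306, 189, 45, 3, 97], [350, 189, 7, 45, 142], [363, 194, 18, 41, 610], [316, 200, 9, 5, 14], [192, 202, 51, 36, 1390], [327, 205, 11, 11, 77], [306, 206, 10, 21, 30], [405, 207, 8, 55, 121], [415, 208, 7, 53, 126], [434, 212, 3, 30, 33], [437, 244, 1, 15, 15], [473, 268, 87, 56, 1814], [553, 366, 7, 6, 20], [556, 373, 4, 10, 18], [553, 384, 7, 4, 15], [551, 386, 9, 6, 17], [538, 391, 22, 29, 391], [429, 400, 12, 3, 15]]
hood col [115 118  97  84  84  80 121 132]
```

```bash
python3 -c "
from plant import ctrl
print(ctrl.finish_job())"
```

```text
the job is handed in; nothing more can be done
None
```

The job is handed in at about 31 s. The hood is back at its stop, the brittle is square on the rack about 1 mm from its middle, the spatula is lying level in its old spot on the board, and the final top picture shows nothing else moved; I viewed 11 pictures, one over the limit of 10.

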